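# Pin the two halves of a van door hinge on the assembly jig

### The job

Join the two halves of the door hinge on the jig: first slide the moving half along until its knuckle stands over the fixed half's knuckle, then take the long hinge pin with the square handle from the wooden rack and push it down through both knuckles until its collar is fully home, and let go. The fixed half was clamped by eye, so feel for the line of its bore and press gently, never with more than about 35 N (3.5 kg); leave the other pin and the things lying about where they are.

Things in the scene. Friction and masses are not known exactly. Their poses are not given: they have to be found in the camera images.
- jig: steel jig plate 130 x 290 x 12 mm screwed to the bench. Origin at bench level under the nominal hinge axis (vertical); its y axis points along the slide, away from the fixed half (the plate reaches from y = -80 to +210 mm)
- nominal (a point): point of the jig on the nominal axis, 58 mm above the bench, level with the top of the fixed half: a clamped steel block 40 mm (x) by 64 mm (y) with a vertical 11.5 mm bore (1 mm chamfer) in its middle. That bore is at x = 0 but anywhere from y = -12 to +12 mm of the jig (not measured)
- plug_top (a point): nominal height of the top of a stiff plug in the fixed bore, 40 mm above the bench (point given on the nominal axis); the pin must push the plug down 15 mm to be home, which takes about 8 N; it does not spring back
- moving_half (a joint): position in m of the moving hinge half along the jig's y axis; 0 when its bore is over the nominal axis, positive away from the fixed half; range -0.016 to 0.07; stays where it is left (about 3 N of sliding friction, no stop at the line of the bores)
- upper_bore (a point): centre of the mouth of the moving half's bore, at the top face of its 36 x 36 x 25 mm steel knuckle, 85 mm above the bench (underside 60 mm, passing 2 mm over the fixed half). Vertical through bore 11.5 mm in diameter with a 1.5 mm chamfer. A pin held in this bore can drag the half along the slide (it lags the hand by up to 3 mm)
- tab (a point): on the moving half's upright steel tab, to grip or push: 12 mm thick along the jig's y, 32 mm wide along x, from 72 to 122 mm above the bench; this point is at its middle, 100 mm above the bench, and 80 mm from the moving bore along the jig's +y
- rack: wooden pin rack 60 x 124 x 66 mm fixed to the bench, origin under its centre at bench level; two holes 12.5 mm wide at y = -35 and +35 mm in its frame, in which the two pins stand upright with their collars on its top
- pin_grip (a point): centre of the hinge pin's square handle, 14 x 14 mm across and 42 mm tall; the handle stands on a round collar 22 mm across and 6 mm thick. This point is 21 mm above the collar's top, 27 mm above its underside and 87 mm above the pin's tip. z points up along the pin; in the rack the handle's sides are parallel to the rack's. Steel, about 90 g
- pin_tip (a point): centre of the lower end of the hinge pin's shaft: 10 mm in diameter, 60 mm long from tip to collar, tip chamfered by 1.5 mm
- pin_collar (a point): centre of the underside of the hinge pin's collar, 60 mm above the tip; fully home, this rests on the top of the moving knuckle
- short_knob (a point): centre of the round knob (28 mm across, 22 mm tall) of the other, short pin in the rack (40 mm shaft); not for this job. This point is 17 mm above the rack's top
- bearing: bystander: steel bearing ring 62 mm across and 18 mm tall, origin under its centre
- carton: bystander: brown carton 90 x 70 x 60 mm, origin under its centre
- white_carton: bystander: white carton 70 mm cube, origin under its centre
- spare_leaf: bystander: spare steel hinge leaf lying flat, 100 x 40 mm, origin under its centre
- spray_can: bystander: grey can 56 mm across and 160 mm tall, origin under its centre
- wrench: bystander: wrench lying flat

How it is judged:
By the outcome, as a careful person would: the job done as asked, in the order asked, and still so for the second after the job is handed in, with the robot touching nothing.
It also fails if it takes over 72 s, if anything falls off the work surface, if the arm or the gripper's body presses on something with over 40 N, if the wrist force passes 120 N, or if a joint passes its speed limit or range.

### The arm

A 7-joint arm with a two-finger parallel gripper is mounted at the origin on the work surface. World frame = base frame: x ahead of the robot, y to its left, z up, the work surface at z = 0. Lengths are in m, angles in rad, forces in N, time in s.
With the tool pointing down it reaches from about 0.425 to 0.925 m from the base axis. Payload 6.8 kg.
Tool frame: the origin (TCP) lies between the finger pads; the fingertips stand 22 mm ahead of it and the grasp point (between the pads) lies 3 mm ahead of it; z points along the fingers, y is the direction in which the jaws open and shut (so a half turn about z gives the same grasp; the last joint's range is limited). The gripper opens to 85 mm and grips with 20 to 120 N. Pads are 22 mm wide; open, the fingers measure 114 mm over their backs; the gripper's body (76 mm by 85 mm) begins 54 mm behind the grasp point. The pads swing forward as they close: fully open they stand 13 mm farther back than shut.
Start: joints at [1.159, 0.477, 0.022, 1.555, -0.011, 1.109, -0.083], TCP at [0.202, -0.644, 0.253] pointing down, gripper open.
Joint ranges: [-2.96, 2.96], [-0.34, 2.1], [-1.41, 1.46], [0.24, 2.44], [-1.37, 4.51], [0.17, 1.92], [-2.96, 2.96]. Speed limits (rad/s): [2.39, 2.39, 3.14, 3.14, 3.14, 3.14, 3.14].

### API

Orientations are given as a unit quaternion [w, x, y, z].
In Python, from station import bot gives the robot as it stands. The module is installed in compiled form; this text tells all that it offers.
- The arm moves only by the tool drive_tool, never from a script. Its argument "series" is one flat list of numbers, 7 for each row, row after row: the opening, from -1 (shut) to 1 (fully open), then the shift along the tool's x, y, z in mm, then the turn, a rotation vector about the tool's x, y, z in rad. In form: [jaw, x, y, z, wx, wy, wz, jaw, x, y, z, wx, wy, wz, ...]. A call has 1 to 12 rows; each row shifts and turns the commanded pose from where the row before left it, along the tool's axes as they then stand; what a row does not reach is not made up. A row lasts 1/8 s, in which the tool goes at most 62.5 mm and 10.7 degrees, less where a joint would pass 70% of its speed; a pose out of reach is approached as far as the arm can. A call with a gripper value outside its range is refused whole. The fingers move at their own pace and stop on an object; "force" is the grip in N (left out, the last holds). Time passes only in rows, so rows that do not move let the fingers close. It gives the time, the measured TCP pose, the force and the opening at its end, in the units of the state.
- bot.get_obs(): the state, without advancing time (a new reading comes with each control period).
- bot.read_camera(name): name is "scene" or "top"; returns a dict with "pixels" (480x640x3 uint8, blue, green, red), "camera_matrix" (3x3 intrinsics, pixels), "rvec" (rotation vector, rad) and "tvec" (3), from world to camera coordinates, as OpenCV has them. Camera axes: x right, y down, z forward; pixel columns grow to the right and rows downward; lengths in m; the calibration is good to about 2 mm. A picture is of the moment at which its call begins. There is no depth.
- bot.hand_in(): hands the job in, once; it reports no verdict.
The state is a dict: "t": time; "q": joint angles; "joint_vel": joint speeds; "joint_torque": joint torques, N m; "eef_pos": TCP position; "tool_rot": TCP orientation; "contact_force": force on the tool from outside, world axes, zero at the start; "torque": the same for the moment, N m; "gripper_width": opening from 0.0 (shut) to 1.0 (fully open).
Only numpy, scipy, OpenCV 4.12 (cv2) and the standard library are available. Lean on these libraries where they do the work, as an engineer would, in place of code of your own. Each camera call takes 0.05 s, during which the arm holds its last target. There are 200 camera calls.

## Working session

There is one attempt and no reset: what is moved stays moved. The work goes in short steps, Python scripts to look and compute and a tool call to move; the robot and the scene stay as the last step left them, time stands still between calls to the robot, and variables do not carry over. Pictures are saved under pics/ and viewed, about 8 in all and at most 12, crops included, and the job is handed in when it is done.

Besides the shell and the picture viewer there is one more tool, called in YAML: its name, and indented under it one key for each argument. drive_tool: Moves the arm, as the interface text tells. Its arguments: {"type":"object","properties":{"series":{"type":"array"},"force":{"type":"number"}},"required":["series"]}

```bash
mkdir -p pics; cat > h.py <<'E'
import numpy as np, cv2
from station import bot
def cam(n):
    c=bot.read_camera(n); return c
def save(c,f,roi=None,s=1):
    p=c["pixels"]
    if roi: x,y,w,h=roi; p=p[y:y+h,x:x+w]
    cv2.imwrite("pics/"+f,cv2.resize(p,None,fx=s,fy=s,interpolation=cv2.INTER_CUBIC))
def ray(c,uv):
    R=cv2.Rodrigues(np.array(c["rvec"],float))[0];t=np.array(c["tvec"],float).ravel()
    d=R.T@np.linalg.inv(np.array(c["camera_matrix"]))@np.array([uv[0],uv[1],1.]);o=-R.T@t
    return o,d
def atz(c,uv,z):
    o,d=ray(c,uv); return o+d*(z-o[2])/d[2]
def proj(c,P):
    return cv2.projectPoints(np.array(P,float).reshape(-1,3),np.array(c["rvec"],float),np.array(c["tvec"],float),np.array(c["camera_matrix"],float),None)[0].reshape(-1,2)
E
python3 - <<'E'
from h import *
import pickle
d={}
for n in("scene","top"):
    c=cam(n);d[n]=c;save(c,n+"0.png",None,1.25);print(n,ray(c,(320,240)))
pickle.dump(d,open("c0.pkl","wb"))
o=bot.get_obs();print(o)
E
```

```text
scene (array([ 1.04439523, -0.40118289,  0.89898685]), array([-0.47741386,  0.4130948 , -0.77552175]))
top (array([0.43328054, 0.0107997 , 1.23093181]), array([ 0.09002097, -0.00211569, -0.99604927]))
{'t': 0.1, 'q': array([ 1.15889956,  0.47775616,  0.02233707,  1.55632497, -0.01150638,
        1.10928772, -0.08307702]), 'joint_vel': array([ 0.0005598 , -0.00260065, -0.00095849, -0.00212021,  0.00038423,
       -0.00051986,  0.00191831]), 'joint_torque': array([ 4.44478574e-03, -5.97762573e+01,  1.61369797e+00, -2.81955957e+01,
        1.27881064e-02,  4.97909714e-03, -4.10272094e-05]), 'eef_pos': array([ 0.20177684, -0.64363001,  0.25240848]), 'tool_rot': array([-8.04202178e-04,  9.88481834e-01,  1.51337320e-01, -1.79966108e-04]), 'contact_force': array([ 0.02050107, -0.14419215, -0.16411489]), 'torque': array([-0.03005498,  0.03567817, -0.0112767 ]), 'gripper_width': 1.0052759615559894}
```

View pics/top0.png

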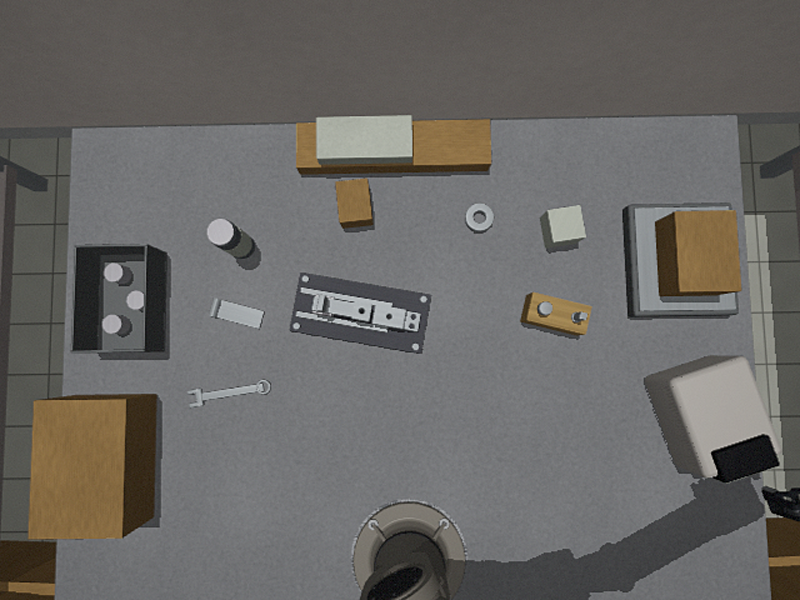

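View pics/scene0.png

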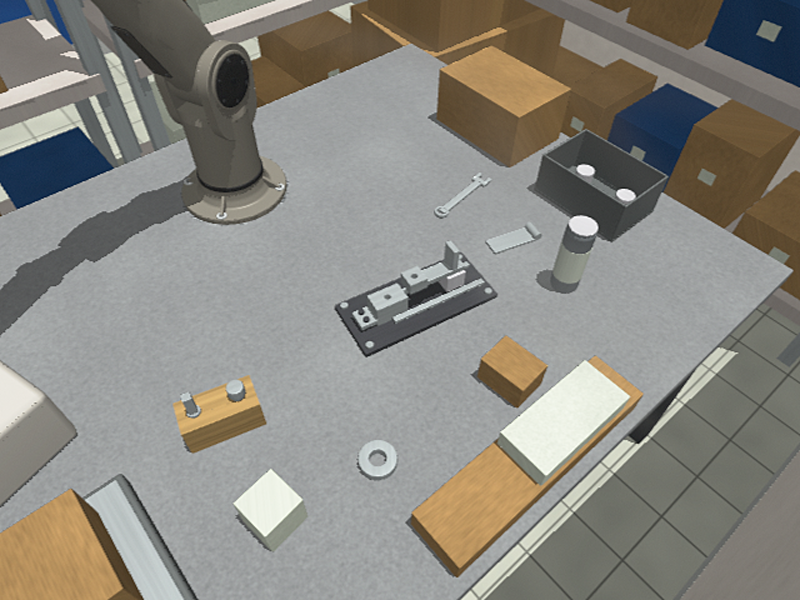

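The top view shows the jig at about (360,312) of 800, the fixed block with its dark bore at (389,317), and the moving knuckle at (361,310). The rack is at (558,313), with the pin at the right and the knob at the left. Next I'll crop closer.

```bash
python3 - <<'E'
from h import *
import pickle
d=pickle.load(open("c0.pkl","rb"))
a=d["top"]["pixels"];b=d["scene"]["pixels"]
f=lambda p,x,y,w,h,s:cv2.resize(p[y:y+h,x:x+w],(w*s,h*s),interpolation=cv2.INTER_CUBIC)
j=f(a,225,210,130,80,6);cv2.imwrite("pics/j.png",j)
r=f(a,412,225,66,50,6);s=f(b,135,290,80,75,5); k=f(b,262,185,140,105,5)
cv2.imwrite("pics/r.png",np.hstack([cv2.resize(r,(396,300)),cv2.copyMakeBorder(s,0,0,4,0,0)[:300]]))
cv2.imwrite("pics/k.png",k)
E
```

```text
(no output)
```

View pics/j.png

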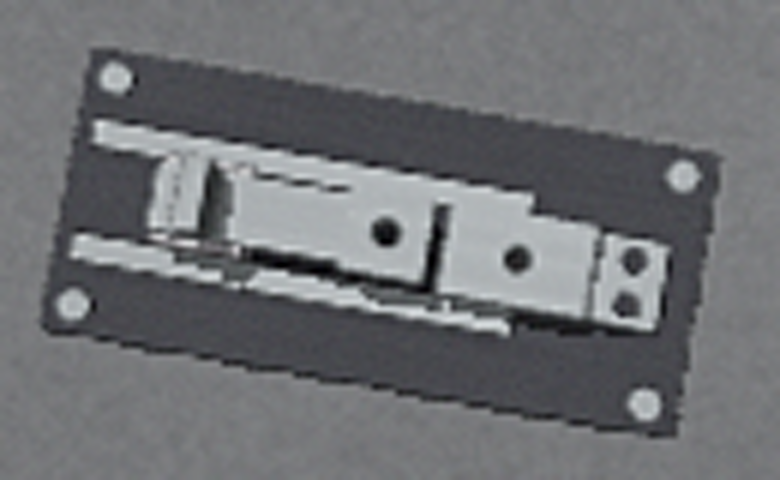

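View pics/r.png

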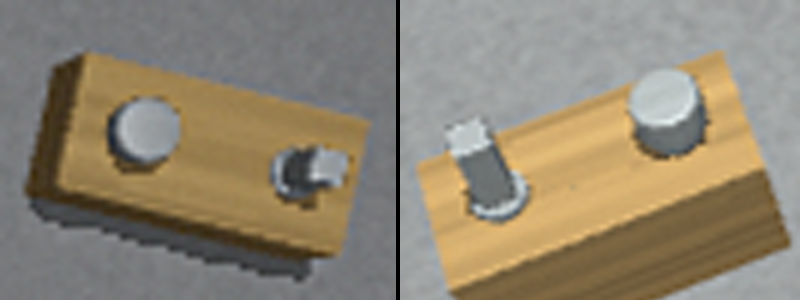

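View pics/k.png

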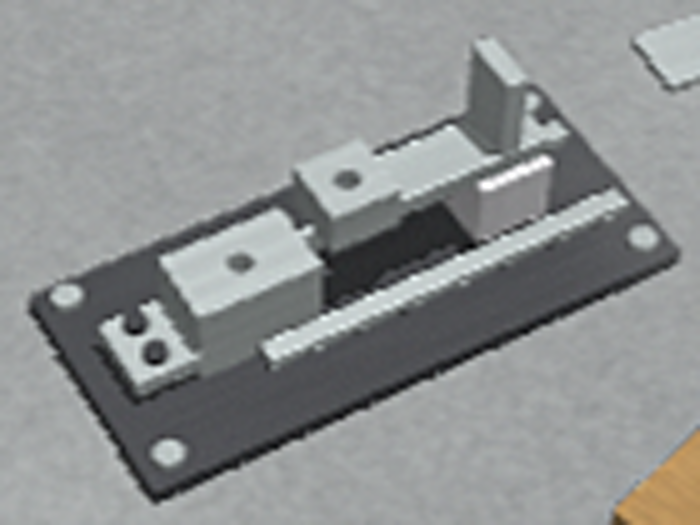

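The crops show both bores clearly, with the fixed one at (516,259) in j.png and the upper one at (386,233). They also show the plate corners, the rack top corners and the handle top.

```bash
python3 - <<'E'
from h import *
import pickle
d=pickle.load(open("c0.pkl","rb"));T=d["top"];S=d["scene"]
g=lambda U,V,ox,oy,s:((U+.5)/s-.5+ox,(V+.5)/s-.5+oy)
tj=lambda U,V,z:atz(T,g(U,V,225,210,6),z)
sj=lambda U,V,z:atz(S,g(U,V,262,185,5),z)
tr=lambda U,V,z:atz(T,g(U,V,412,225,6),z)
sr=lambda U,V,z:atz(S,g(U-404,V,135,290,5),z)
np.set_printoptions(precision=4,suppress=True)
C=np.array([tj(*p,.012) for p in((92,48),(720,155),(675,437),(45,330))])
print(C); 
yax=C[[0,3]].mean(0)-C[[1,2]].mean(0);print("len",np.linalg.norm(yax),np.linalg.norm(C[0]-C[3]))
yaw=np.arctan2(-yax[0],yax[1]);print("yaw top",yaw)
Cs=np.array([sj(*p,.012) for p in((32,303),(155,500),(682,255),(540,85))]);print("scene corners",Cs)
for nm,Q in(("top",C),("scene",Cs)):
  rect=cv2.minAreaRect((Q[:,:2]*1000).astype(np.float32));print(nm,rect)
ex=np.array([np.cos(yaw),np.sin(yaw),0]);ey=np.array([-np.sin(yaw),np.cos(yaw),0])
for c in(C,Cs):
  o=c.mean(0)-.065*ey;print("origin",o)
  for n,p in(("fixT",tj(516,259,.058)),("fixS",sj(241,263,.058)),("upT",tj(386,233,.085)),("upS",sj(347,179,.085))):
    print(n,p,"jig",(p-o)@ex,(p-o)@ey)
R=np.array([tr(*p,.066) for p in((85,52),(370,120),(338,257),(62,190))])
Rs=np.array([sr(*p,.066) for p in((418,160),(725,52),(768,170),(453,290))])
for Q in(R,Rs): print("rack",cv2.minAreaRect((Q[:,:2]*1000).astype(np.float32)),Q.mean(0))
y=R[[0,3]].mean(0)-R[[1,2]].mean(0);print("rackyaw",np.arctan2(-y[0],y[1]))
y=Rs[[1,2]].mean(0)-Rs[[0,3]].mean(0);print("rackyawS",np.arctan2(-y[0],y[1]))
print("handle",tr(329,167,.114),sr(467,137,.114),"collar",tr(297,174,.072),sr(498,195,.072),"knob",tr(149,131,.094),sr(665,95,.094))
E
```

```text
[[ 0.6083  0.2254  0.012 ]
 [ 0.5548 -0.0585  0.012 ]
 [ 0.4285 -0.0358  0.012 ]
 [ 0.4806  0.2467  0.012 ]]
len 0.28808799366467663 0.12944760585105056
yaw top -0.18418236669137864
scene corners [[ 0.4309 -0.034   0.012 ]
 [ 0.557  -0.0589  0.012 ]
 [ 0.6097  0.2255  0.012 ]
 [ 0.4832  0.2521  0.012 ]]
top ((518.36669921875, 94.83120727539062), (289.5068054199219, 129.42755126953125), 79.54951477050781)
scene ((520.1121826171875, 96.58934020996094), (292.2834167480469, 129.1902618408203), 79.5007095336914)
origin [0.5061 0.0306 0.012 ]
fixT [0.5064 0.0333 0.058 ] jig -0.00022658019053432743 0.0027550309161389354
fixS [0.5053 0.0342 0.058 ] jig -0.0014520805375468483 0.0034560988766183217
upT [0.5166 0.0877 0.085 ] jig -0.00015838612665447721 0.05812741556441033
upS [0.5154 0.0891 0.085 ] jig -0.0015931690228921157 0.059242078668112465
origin [0.5083 0.0323 0.012 ]
fixT [0.5064 0.0333 0.058 ] jig -0.00204494143098821 0.0006854244263890256
fixS [0.5053 0.0342 0.058 ] jig -0.0032704417780007313 0.0013864923868684119
upT [0.5166 0.0877 0.085 ] jig -0.0019767473671083594 0.056057809074660424
upS [0.5154 0.0891 0.085 ] jig -0.003411530263345998 0.057172472178362556
rack ((506.7301330566406, -317.62384033203125), (124.64886474609375, 60.629024505615234), 75.47533416748047) [ 0.5067 -0.3182  0.066 ]
rack ((504.5645446777344, -317.0396728515625), (124.14800262451172, 61.953365325927734), 74.55945587158203) [ 0.505  -0.3171  0.066 ]
rackyaw -0.2545791087139533
rackyawS -0.2769727002294925
handle [ 0.4978 -0.3516  0.114 ] [ 0.4948 -0.352   0.114 ] collar [ 0.4974 -0.3515  0.072 ] [ 0.4965 -0.3523  0.072 ] knob [ 0.5152 -0.2838  0.094 ] [ 0.5134 -0.2831  0.094 ]
```

```bash
cat >> h.py <<'E'
from scipy.spatial.transform import Rotation as Ro
def plan(p,th):
    """remaining turn (tool rotvec) and shift mm in target tool axes"""
    o=bot.get_obs();q=o["tool_rot"];R=Ro.from_quat([q[1],q[2],q[3],q[0]])
    Rt=Ro.from_euler('z',th)*Ro.from_euler('x',np.pi)
    s=1000*(np.array(p)-o["eef_pos"])
    np.set_printoptions(precision=4,suppress=True)
    print("t",o["t"],"pos",o["eef_pos"],"F",o["contact_force"],"w",o["gripper_width"])
    print("turn",(R.inv()*Rt).as_rotvec(),"shift in target axes",Rt.inv().apply(s),"in current axes",R.inv().apply(s))
E
python3 - <<'E'
from h import *
import pickle
d=pickle.load(open("c0.pkl","rb"))
P=np.array([.516,.0884,.085])+.080*np.array([.183,.983,0]);P[2]=.122
for n,o,s in(("top",(225,210),6),("scene",(262,185),5)): print(n,(proj(d[n],P)[0]-o)*s,P)
plan([.5,-.3,.25],-.184)
plan([.5307,.167,.20],-.184)
E
```

```text
top [184.28554442 193.06494822] [0.53064 0.16704 0.122  ]
scene [497.7691929   60.03648836] [0.53064 0.16704 0.122  ]
t 0.1 pos [ 0.2018 -0.6436  0.2524] F [ 0.0205 -0.1442 -0.1641] w 1.0052759615559894
turn [-0.0016  0.0005  0.4878] shift in target axes [ 230.3173 -392.3934    2.4085] in current axes [ 387.3732 -238.6605    2.7574]
t 0.1 pos [ 0.2018 -0.6436  0.2524] F [ 0.0205 -0.1442 -0.1641] w 1.0052759615559894
turn [-0.0016  0.0005  0.4878] shift in target axes [ 175.0551 -857.1273   52.4085] in current axes [ 556.3937 -675.0012   53.456 ]
```

drive_tool:
  series: [1, 0, 0, 0, 0, 0, 0.163, 1, 0, 0, 0, 0, 0, 0.163, 1, 0, 0, 0, 0, 0, 0.162, 1, 0, 0, 0, 0, 0, 0]

```text
t: 0.6
eef_pos: [0.202, -0.6438, 0.2528]
tool_rot: [-0.0, 0.996, -0.091, -0.0]
contact_force: [0.1, 0.9, 0.7]
gripper_width: 1.002
```

```bash
python3 -c "
from h import *
plan([.5,-.3,.25],-.184)
plan([.5307,.167,.25],-.184)"
```

```text
t 0.6 pos [ 0.202  -0.6438  0.2528] F [0.1293 0.9312 0.6621] w 1.002224271526247
turn [-0.0006  0.0008  0.0014] shift in target axes [ 230.0945 -392.5208    2.7962] in current axes [ 230.653  -392.1924    2.8616]
t 0.6 pos [ 0.202  -0.6438  0.2528] F [0.1293 0.9312 0.6621] w 1.002224271526247
turn [-0.0006  0.0008  0.0014] shift in target axes [ 174.8323 -857.2547    2.7962] in current axes [ 176.05   -857.0041    3.1912]
```

drive_tool:
  series: [1, 23, -39.2, 0, 0, 0, 0, 1, 23, -39.2, 0, 0, 0, 0, 1, 23, -39.2, 0, 0, 0, 0, 1, 23, -39.2, 0, 0, 0, 0, 1, 23, -39.2, 0, 0, 0, 0, 1, 23, -39.2, 0, 0, 0, 0, 1, 23, -39.2, 0, 0, 0, 0, 1, 23, -39.2, 0, 0, 0, 0, 1, 23, -39.2, 0, 0, 0, 0, 1, 23, -39.2, 0, 0, 0, 0]

```text
t: 1.85
eef_pos: [0.5006, -0.2997, 0.2533]
tool_rot: [0.0, 0.996, -0.09, 0.0]
contact_force: [0.2, 0.3, -0.5]
gripper_width: 0.995
```

drive_tool:
  series: [1, -4.6, -38.7, 0, 0, 0, 0, 1, -4.6, -38.7, 0, 0, 0, 0, 1, -4.6, -38.7, 0, 0, 0, 0, 1, -4.6, -38.7, 0, 0, 0, 0, 1, -4.6, -38.7, 0, 0, 0, 0, 1, -4.6, -38.7, 0, 0, 0, 0, 1, -4.6, -38.7, 0, 0, 0, 0, 1, -4.6, -38.7, 0, 0, 0, 0, 1, -4.6, -38.7, 0, 0, 0, 0, 1, -4.6, -38.7, 0, 0, 0, 0, 1, -4.6, -38.7, 0, 0, 0, 0, 1, -4.6, -38.7, 0, 0, 0, 0]

```text
t: 3.35
eef_pos: [0.5306, 0.1668, 0.2533]
tool_rot: [0.0, 0.996, -0.09, 0.0]
contact_force: [0.8, 0.4, -0.1]
gripper_width: 1.003
```

drive_tool:
  series: [1, 0, 0, 0, 0, 0, 0, 1, 0, 0, 0, 0, 0, 0]

```text
t: 3.6
eef_pos: [0.5306, 0.165, 0.2531]
tool_rot: [0.0, 0.996, -0.091, -0.0]
contact_force: [0.0, -0.3, -0.1]
gripper_width: 0.999
```

```bash
python3 -c "
from h import *
plan([.5307,.167,.108],-.184)"
```

```text
t 3.6 pos [0.5306 0.165  0.2531] F [ 0.0081 -0.3103 -0.0624] w 0.9985924509571062
turn [0.0009 0.0002 0.0015] shift in target axes [ -0.2687  -1.9905 145.0563] in current axes [ -0.231   -2.1189 145.0545]
```

Descend to the tab, stop to check, then close gently.

drive_tool:
  series: [1, 0, -2, 35, 0, 0, 0, 1, 0, 0, 35, 0, 0, 0, 1, 0, 0, 35, 0, 0, 0, 1, 0, 0, 25, 0, 0, 0, 1, 0, 0, 15, 0, 0, 0, 1, 0, 0, 0, 0, 0, 0]

```text
t: 4.35
eef_pos: [0.5307, 0.1666, 0.1077]
tool_rot: [0.001, 0.996, -0.092, -0.001]
contact_force: [0.3, -0.1, 0.6]
gripper_width: 1.001
```

drive_tool:
  series: [-1, 0, 0, 0, 0, 0, 0, -1, 0, 0, 0, 0, 0, 0, -1, 0, 0, 0, 0, 0, 0, -1, 0, 0, 0, 0, 0, 0, -1, 0, 0, 0, 0, 0, 0, -1, 0, 0, 0, 0, 0, 0, -1, 0, 0, 0, 0, 0, 0, -1, 0, 0, 0, 0, 0, 0]
  force: 40

```text
t: 5.35
eef_pos: [0.5312, 0.1678, 0.1087]
tool_rot: [-0.0, 0.996, -0.092, 0.0]
contact_force: [-1.8, 0.2, 6.2]
gripper_width: 0.139
```

```bash
python3 -c "
from h import *
plan([.5307,.167,.108],-.184)
c=cam('top');save(c,'g1.png',(225,190,130,100),6)"
```

```text
t 5.35 pos [0.5312 0.1678 0.1087] F [-1.764   0.203   6.1848] w 0.1386167743161559
turn [-0.0001 -0.0003 -0.0004] shift in target axes [-0.3027  0.8676  0.6969] in current axes [-0.3025  0.8678  0.6967]
```

drive_tool:
  series: [-1, 0, 5, 0, 0, 0, 0, -1, 0, 6, 0, 0, 0, 0, -1, 0, 6, 0, 0, 0, 0, -1, 0, 6, 0, 0, 0, 0, -1, 0, 6, 0, 0, 0, 0, -1, 0, 6, 0, 0, 0, 0, -1, 0, 6, 0, 0, 0, 0, -1, 0, 6, 0, 0, 0, 0, -1, 0, 5, 0, 0, 0, 0, -1, 0, 3.5, 0, 0, 0, 0, -1, 0, 0, 0, 0, 0, 0, -1, 0, 0, 0, 0, 0, 0]

```text
t: 6.9
eef_pos: [0.5207, 0.1127, 0.1087]
tool_rot: [0.0, 0.996, -0.092, 0.0]
contact_force: [-2.0, 1.4, 7.8]
gripper_width: 0.135
```

```bash
python3 -c "
from h import *
plan([.5210,.1132,.108],-.184)"
```

```text
t 6.9 pos [0.5207 0.1127 0.1087] F [-2.0459  1.4292  7.7625] w 0.13519978881116648
turn [ 0.0003 -0.0001 -0.0006] shift in target axes [ 0.1679 -0.5653  0.7021] in current axes [ 0.1675 -0.5656  0.702 ]
```

drive_tool:
  series: [-1, 0, -0.6, 0, 0, 0, 0, -1, 0, 0, 0, 0, 0, 0, 0.2, 0, 0, 0, 0, 0, 0, 0.2, 0, 0, 0, 0, 0, 0, 0.2, 0, 0, 0, 0, 0, 0, 0.2, 0, 0, 0, 0, 0, 0, 0.2, 0, 0, 0, 0, 0, 0, 0.2, 0, 0, -30, 0, 0, 0, 0.2, 0, 0, -40, 0, 0, 0, 0.2, 0, 0, -40, 0, 0, 0, 0.2, 0, 0, -40, 0, 0, 0]

```text
t: 8.28
eef_pos: [0.5208, 0.1137, 0.2596]
tool_rot: [0.0, 0.996, -0.092, 0.0]
contact_force: [0.2, 0.7, -1.1]
gripper_width: 0.601
```

drive_tool:
  series: [0, 4.6, 38.7, 0, 0, 0, 0, 0, 4.6, 38.7, 0, 0, 0, 0, 0, 4.6, 38.7, 0, 0, 0, 0, 0, 4.6, 38.7, 0, 0, 0, 0, 0, 4.6, 38.7, 0, 0, 0, 0, 0, 4.6, 38.7, 0, 0, 0, 0, 0, 4.6, 38.7, 0, 0, 0, 0, 0, 4.6, 38.7, 0, 0, 0, 0, 0, 4.6, 38.7, 0, 0, 0, 0, 0, 4.6, 38.7, 0, 0, 0, 0]

```text
t: 9.52
eef_pos: [0.4951, -0.2762, 0.2583]
tool_rot: [0.0, 0.996, -0.092, 0.0]
contact_force: [0.0, 0.0, 0.0]
gripper_width: 0.498
```

drive_tool:
  series: [0, 0, 0, 0, 0, 0, 0.081, 0, 0, 0, 0, 0, 0, 0, 0, 0, 0, 0, 0, 0, 0]

```text
t: 9.9
eef_pos: [0.4955, -0.2744, 0.2583]
tool_rot: [-0.0, 0.991, -0.131, -0.0]
contact_force: [-0.2, 0.0, 0.1]
gripper_width: 0.501
```

```bash
python3 -c "
from h import *
import pickle
plan([.497,-.3515,.098],-.265)
d={n:cam(n) for n in('top','scene')};pickle.dump(d,open('c1.pkl','wb'))
a=d['top']['pixels'][210:290,225:355];b=d['scene']['pixels'][185:285,262:392]
cv2.imwrite('pics/m.png',np.vstack([cv2.resize(p,None,fx=4,fy=4,interpolation=2) for p in(a[:65],b[:85])]))"
```

```text
t 9.9 pos [ 0.4955 -0.2744  0.2583] F [-0.1933  0.0086  0.1274] w 0.5012372589122719
turn [-0.0002  0.0001  0.0025] shift in target axes [ 21.6918  74.0516 160.2586] in current axes [ 21.5278  74.1447 160.2376]
```

View pics/m.png

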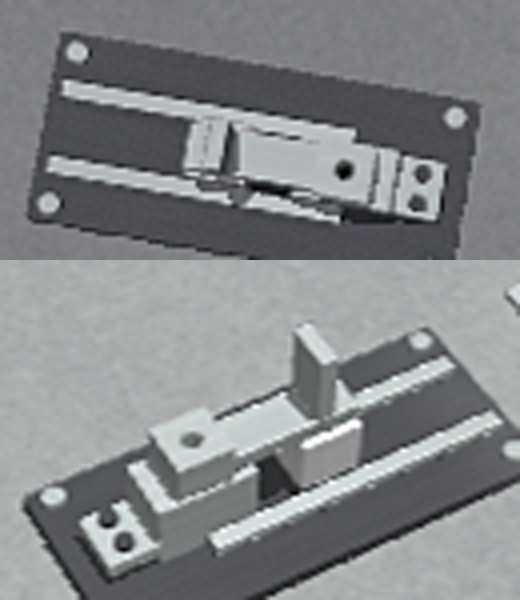

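The moving knuckle now stands over the fixed block, with the bore at (344,170) in the top half and (193,180) in the scene half.

```bash
python3 - <<'E'
from h import *
import pickle
d=pickle.load(open("c1.pkl","rb"))
g=lambda U,V,ox,oy,s:((U+.5)/s-.5+ox,(V+.5)/s-.5+oy)
print(atz(d["top"],g(344,170,225,210,4),.085),atz(d["scene"],g(193,180,262,185,4),.085))
E
```

```text
[0.50631756 0.0326594  0.085     ] [0.50573594 0.03442869 0.085     ]
```

drive_tool:
  series: [0, 10, 37, 0, 0, 0, 0, 0, 11.7, 37, 0, 0, 0, 0, 0, 0, 0, 30, 0, 0, 0, 0, 0, 0, 30, 0, 0, 0, 0, 0, 0, 20, 0, 0, 0, 0, 0, 0, 0, 0, 0, 0]

```text
t: 10.75
eef_pos: [0.4961, -0.3512, 0.1768]
tool_rot: [-0.001, 0.991, -0.132, -0.002]
contact_force: [-0.8, 0.9, 0.1]
gripper_width: 0.5
```

```bash
python3 -c "
from h import *
plan([.497,-.3515,.098],-.265)"
```

```text
t 10.75 pos [ 0.4961 -0.3512  0.1768] F [-0.7635  0.9119  0.1334] w 0.4996985964391179
turn [-0.0011  0.0032  0.0011] shift in target axes [ 0.9677  0.0671 78.8168] in current axes [ 1.2237  0.1513 78.8132]
```

drive_tool:
  series: [0, 1, 0, 25, 0, 0, 0, 0, 0, 0, 25, 0, 0, 0, 0, 0, 0, 18, 0, 0, 0, 0, 0, 0, 10, 0, 0, 0, 0, 0, 0, 0, 0, 0, 0]

```text
t: 11.38
eef_pos: [0.4978, -0.3524, 0.1001]
tool_rot: [-0.0, 0.991, -0.132, -0.0]
contact_force: [0.5, 0.6, -0.8]
gripper_width: 0.503
```

drive_tool:
  series: [-1, 0, 0, 0, 0, 0, 0, -1, 0, 0, 0, 0, 0, 0, -1, 0, 0, 0, 0, 0, 0, -1, 0, 0, 0, 0, 0, 0, -1, 0, 0, 0, 0, 0, 0, -1, 0, 0, 0, 0, 0, 0]
  force: 80

```text
t: 12.12
eef_pos: [0.4986, -0.3522, 0.1013]
tool_rot: [-0.0, 0.991, -0.132, 0.001]
contact_force: [-0.7, 2.6, 5.5]
gripper_width: 0.152
```

```bash
python3 -c "
from h import *
plan([.497,-.3515,.098],-.265)"
```

```text
t 12.125 pos [ 0.4986 -0.3522  0.1013] F [-0.6719  2.6387  5.4618] w 0.15186056376028312
turn [-0.0003 -0.0015  0.0003] shift in target axes [-1.7373 -0.2334  3.3023] in current axes [-1.7421 -0.233   3.2998]
```

drive_tool:
  series: [-1, 0, 0, -8, 0, 0, 0, -1, 0, 0, -15, 0, 0, 0, -1, 0, 0, -20, 0, 0, 0, -1, 0, 0, -25, 0, 0, 0, -1, 0, 0, -30, 0, 0, 0, -1, 0, 0, -32, 0, 0, 0, -1, 0, 0, 0, 0, 0, -0.081, -1, 0, 0, 0, 0, 0, 0]

```text
t: 13.12
eef_pos: [0.4973, -0.3532, 0.2315]
tool_rot: [0.001, 0.996, -0.093, 0.0]
contact_force: [-0.8, 0.6, -0.9]
gripper_width: 0.152
```

```bash
python3 -c "
from h import *
plan([.5062,.0340,.195],-.184)"
```

```text
t 13.125 pos [ 0.4973 -0.3532  0.2315] F [-0.8267  0.5538 -0.9276] w 0.15192675314655416
turn [ 0.001  -0.0007 -0.0018] shift in target axes [ -62.065  -382.2923   36.4669] in current axes [ -62.7723 -382.2179   36.033 ]
```

drive_tool:
  series: [-1, -5.6, -20, 0, 0, 0, 0, -1, -5.6, -36, 0, 0, 0, 0, -1, -5.6, -38, 0, 0, 0, 0, -1, -5.6, -38, 0, 0, 0, 0, -1, -5.6, -38, 0, 0, 0, 0, -1, -5.6, -38, 0, 0, 0, 0, -1, -5.6, -38, 0, 0, 0, 0, -1, -5.6, -38, 0, 0, 0, 0, -1, -5.6, -38, 0, 0, 0, 0, -1, -5.6, -36, 0, 0, 0, 0, -1, -6, -24.3, 10, 0, 0, 0, -1, 0, 0, 10, 0, 0, 0]

```text
t: 14.62
eef_pos: [0.5057, 0.0377, 0.2099]
tool_rot: [-0.0, 0.996, -0.09, -0.0]
contact_force: [-0.7, -0.8, -1.2]
gripper_width: 0.155
```

drive_tool:
  series: [-1, 0, 0, 10, 0, 0, 0, -1, 0, 0, 0, 0, 0, 0, -1, 0, 0, 0, 0, 0, 0]

```text
t: 15.0
eef_pos: [0.507, 0.0339, 0.2004]
tool_rot: [0.0, 0.996, -0.093, 0.0]
contact_force: [0.6, -0.7, -1.1]
gripper_width: 0.152
```

```bash
python3 -c "
from h import *
import pickle
plan([.5062,.0340,.195],-.184)
d={n:cam(n) for n in('top','scene')};pickle.dump(d,open('c2.pkl','wb'))
save(d['scene'],'p2.png',(262,150,130,110),6)"
```

```text
t 15.0 pos [0.507  0.0339 0.2004] F [ 0.6313 -0.7468 -1.0809] w 0.151581600345246
turn [ 0.0002 -0.     -0.0018] shift in target axes [-0.7732  0.0337  5.3679] in current axes [-0.7733  0.0338  5.3679]
```

View pics/p2.png

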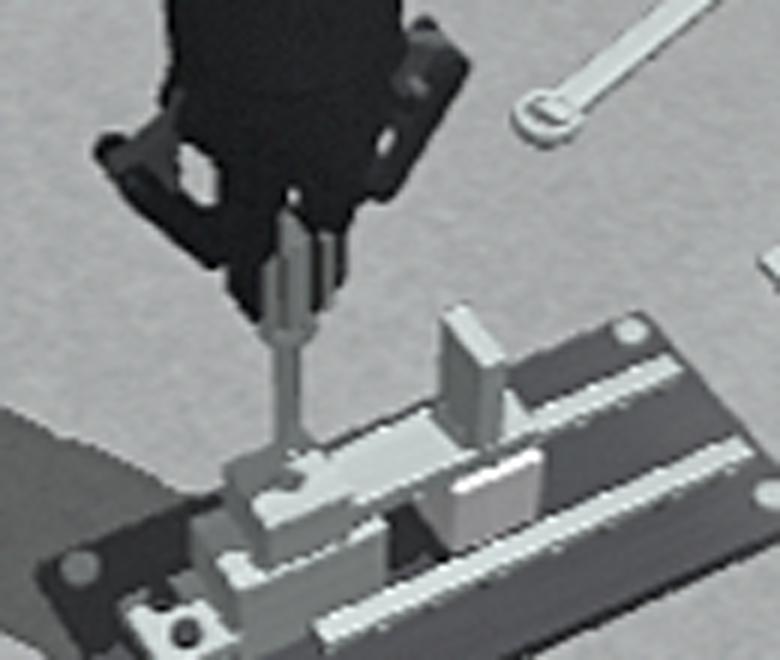

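```bash
python3 - <<'E'
from h import *
import pickle
d=pickle.load(open("c2.pkl","rb"));S=d["scene"]
f=lambda P:((proj(S,P)-[262,150])+.5)*6-.5
print("tip exp",f([.507,.0339,.105]),"collar exp",f([.507,.0339,.165]),"bore",f([.506,.0335,.085]))
g=lambda U,V:((U+.5)/6-.5+262,(V+.5)/6-.5+150)
for uv in((287,450),(290,480)):
  for z in(.105,.085): print(uv,z,atz(S,g(*uv),z))
print("collar",atz(S,g(288,333),.165))
E
```

```text
tip exp [[290.33885316 447.82449706]] collar exp [[288.83160663 336.06166023]] bore [[288.28784499 481.87452998]]
(287, 450) 0.105 [0.50702884 0.03227871 0.105     ]
(287, 450) 0.085 [0.49349294 0.04319731 0.085     ]
(290, 480) 0.105 [0.51893723 0.02387201 0.105     ]
(290, 480) 0.085 [0.50570129 0.03457886 0.085     ]
collar [0.50566977 0.03461807 0.165     ]
```

drive_tool:
  series: [-1, -1.2, -0.8, 4, 0, 0, 0, -1, 0, 0, 5, 0, 0, 0, -1, 0, 0, 4, 0, 0, 0, -1, 0, 0, 3, 0, 0, 0, -1, 0, 0, 2, 0, 0, 0, -1, 0, 0, 0, 0, 0, 0]

```text
t: 15.85
eef_pos: [0.5058, 0.0358, 0.1822]
tool_rot: [0.0, 0.996, -0.092, -0.0]
contact_force: [-0.4, -0.6, -2.4]
gripper_width: 0.156
```

drive_tool:
  series: [-1, 0, 0, 1.5, 0, 0, 0, -1, 0, 0, 1.5, 0, 0, 0, -1, 0, 0, 1.5, 0, 0, 0, -1, 0, 0, 0, 0, 0, 0]

```text
t: 16.35
eef_pos: [0.5065, 0.0349, 0.178]
tool_rot: [0.0, 0.996, -0.092, 0.001]
contact_force: [1.5, -3.2, -0.2]
gripper_width: 0.148
```

drive_tool:
  series: [-1, 0, 0, 1.5, 0, 0, 0, -1, 0, 0, 1.5, 0, 0, 0, -1, 0, 0, 1.5, 0, 0, 0, -1, 0, 0, 0, 0, 0, 0]

```text
t: 16.85
eef_pos: [0.5063, 0.0356, 0.1733]
tool_rot: [-0.0, 0.996, -0.092, 0.0]
contact_force: [3.3, -4.0, 0.3]
gripper_width: 0.152
```

drive_tool:
  series: [-1, 0, 0, 2, 0, 0, 0, -1, 0, 0, 2, 0, 0, 0, -1, 0, 0, 2, 0, 0, 0, -1, 0, 0, 0, 0, 0, 0]

```text
t: 17.35
eef_pos: [0.5061, 0.0358, 0.1671]
tool_rot: [-0.0, 0.996, -0.092, 0.0]
contact_force: [3.3, -4.0, 0.5]
gripper_width: 0.152
```

drive_tool:
  series: [-1, 0.6, 0.6, 1, 0, 0, 0, -1, 0, 0, 2.5, 0, 0, 0, -1, 0, 0, 2.5, 0, 0, 0, -1, 0, 0, 2.5, 0, 0, 0, -1, 0, 0, 2, 0, 0, 0, -1, 0, 0, 0, 0, 0, 0]

```text
t: 18.1
eef_pos: [0.5062, 0.0352, 0.1564]
tool_rot: [-0.0, 0.996, -0.092, -0.0]
contact_force: [3.4, -1.7, -2.5]
gripper_width: 0.155
```

drive_tool:
  series: [-1, 0, 0, 1, 0, 0, 0, -1, 0, 0, 1, 0, 0, 0, -1, 0, 0, 1, 0, 0, 0, -1, 0, 0, 0, 0, 0, 0]

```text
t: 18.6
eef_pos: [0.5062, 0.0351, 0.1537]
tool_rot: [-0.0, 0.996, -0.092, -0.0]
contact_force: [2.7, -0.6, -0.4]
gripper_width: 0.152
```

drive_tool:
  series: [-1, 0.4, 0, 1, 0, 0, 0, -1, 0, 0, 1, 0, 0, 0, -1, 0, 0, 1, 0, 0, 0, -1, 0, 0, 0, 0, 0, 0]

```text
t: 19.1
eef_pos: [0.5065, 0.0346, 0.1506]
tool_rot: [0.0, 0.996, -0.092, -0.0]
contact_force: [1.7, -1.5, 1.2]
gripper_width: 0.15
```

drive_tool:
  series: [-1, 0, 0, 1, 0, 0, 0, -1, 0, 0, 1, 0, 0, 0, -1, 0, 0, 0, 0, 0, 0]

```text
t: 19.48
eef_pos: [0.5066, 0.0346, 0.1486]
tool_rot: [0.0, 0.996, -0.092, -0.0]
contact_force: [1.3, -3.2, 1.1]
gripper_width: 0.151
```

drive_tool:
  series: [-1, 0, 0.3, 1.5, 0, 0, 0, -1, 0, 0, 1.5, 0, 0, 0, -1, 0, 0, 1.5, 0, 0, 0, -1, 0, 0, 1.5, 0, 0, 0, -1, 0, 0, 0, 0, 0, 0]

```text
t: 20.1
eef_pos: [0.5067, 0.0345, 0.1426]
tool_rot: [0.0, 0.996, -0.092, -0.0]
contact_force: [2.3, -3.3, -0.7]
gripper_width: 0.152
```

drive_tool:
  series: [-1, 0, 0.2, 1.5, 0, 0, 0, -1, 0, 0, 1.5, 0, 0, 0, -1, 0, 0, 1.5, 0, 0, 0, -1, 0, 0, 1.5, 0, 0, 0, -1, 0, 0, 0, 0, 0, 0]

```text
t: 20.72
eef_pos: [0.5067, 0.0345, 0.1367]
tool_rot: [-0.0, 0.996, -0.092, 0.0]
contact_force: [2.5, -2.9, 1.4]
gripper_width: 0.147
```

drive_tool:
  series: [-1, 0, 0, 1.5, 0, 0, 0, -1, 0, 0, 1.5, 0, 0, 0, -1, 0, 0, 0, 0, 0, 0]

```text
t: 21.1
eef_pos: [0.5069, 0.0345, 0.1342]
tool_rot: [-0.0, 0.996, -0.092, 0.0]
contact_force: [2.3, -2.7, 6.9]
gripper_width: 0.157
```

drive_tool:
  series: [-1, 0, 0, 1.2, 0, 0, 0, -1, 0, 0, 1.2, 0, 0, 0, -1, 0, 0, 1.2, 0, 0, 0, -1, 0, 0, 1.2, 0, 0, 0, -1, 0, 0, 0, 0, 0, 0]

```text
t: 21.72
eef_pos: [0.5069, 0.0345, 0.1296]
tool_rot: [-0.0, 0.996, -0.092, 0.0]
contact_force: [1.3, -3.5, 8.3]
gripper_width: 0.149
```

drive_tool:
  series: [-1, 0, 0, 1.2, 0, 0, 0, -1, 0, 0, 1.2, 0, 0, 0, -1, 0, 0, 1.2, 0, 0, 0, -1, 0, 0, 1.2, 0, 0, 0, -1, 0, 0, 0, 0, 0, 0]

```text
t: 22.35
eef_pos: [0.5069, 0.0345, 0.1248]
tool_rot: [0.0, 0.996, -0.092, 0.0]
contact_force: [-0.1, -3.5, 8.7]
gripper_width: 0.15
```

drive_tool:
  series: [-1, 0, 0, 1, 0, 0, 0, -1, 0, 0, 1, 0, 0, 0, -1, 0, 0, 1, 0, 0, 0, -1, 0, 0, 0, 0, 0, 0]

```text
t: 22.85
eef_pos: [0.5069, 0.0345, 0.1219]
tool_rot: [-0.0, 0.996, -0.092, 0.0]
contact_force: [0.9, -3.1, 9.6]
gripper_width: 0.151
```

drive_tool:
  series: [-1, 0, 0, 0.7, 0, 0, 0, -1, 0, 0, 0.5, 0, 0, 0, -1, 0, 0, 0, 0, 0, 0]

```text
t: 23.22
eef_pos: [0.507, 0.0345, 0.1207]
tool_rot: [0.0, 0.996, -0.092, 0.0]
contact_force: [0.7, -3.8, 10.3]
gripper_width: 0.153
```

drive_tool:
  series: [-1, 0, 0, 0.5, 0, 0, 0, -1, 0, 0, 0, 0, 0, 0]

```text
t: 23.48
eef_pos: [0.507, 0.0344, 0.1203]
tool_rot: [0.0, 0.996, -0.092, 0.0]
contact_force: [0.4, -3.5, 10.2]
gripper_width: 0.153
```

Press in small steps until the force rises, which means the collar is home.

drive_tool:
  series: [-1, 0, 0, 0.5, 0, 0, 0, -1, 0, 0, 0, 0, 0, 0]

```text
t: 23.72
eef_pos: [0.507, 0.0345, 0.1202]
tool_rot: [0.0, 0.996, -0.092, 0.0]
contact_force: [-2.1, -3.6, 15.7]
gripper_width: 0.15
```

drive_tool:
  series: [-1, 0, 0, 0.5, 0, 0, 0, -1, 0, 0, 0, 0, 0, 0]

```text
t: 23.98
eef_pos: [0.507, 0.0345, 0.1201]
tool_rot: [0.0, 0.996, -0.092, 0.0]
contact_force: [-3.8, -4.3, 19.9]
gripper_width: 0.151
```

drive_tool:
  series: [-1, 0, 0, 0.4, 0, 0, 0, -1, 0, 0, 0, 0, 0, 0]

```text
t: 24.22
eef_pos: [0.507, 0.0345, 0.1201]
tool_rot: [0.0, 0.996, -0.092, 0.0]
contact_force: [-4.9, -4.6, 24.4]
gripper_width: 0.15
```

drive_tool:
  series: [-1, 0, 0, -0.8, 0, 0, 0, 0, 0, 0, 0, 0, 0, 0, 0, 0, 0, 0, 0, 0, 0, 0, 0, 0, 0, 0, 0, 0, 0, 0, 0, 0, 0, 0, 0, 0, 0, 0, 0, 0, 0, 0]

```text
t: 24.98
eef_pos: [0.5065, 0.0345, 0.1188]
tool_rot: [-0.0, 0.996, -0.092, -0.0]
contact_force: [-0.1, 0.6, 0.0]
gripper_width: 0.502
```

drive_tool:
  series: [0, 0, 0, -10, 0, 0, 0, 0, 0, 0, -20, 0, 0, 0, 0, 0, 0, -35, 0, 0, 0, 0, 0, 0, -40, 0, 0, 0, 0, 0, 30, 0, 0, 0, 0, 0, 0, 40, 0, 0, 0, 0, 0, 0, 40, 0, 0, 0, 0, 0, 0, 40, 0, 0, 0, 0, 0, 0, 30, 0, 0, 0, 0, 0, 0, 0, 0, 0, 0, 0]

```text
t: 26.22
eef_pos: [0.473, -0.145, 0.2246]
tool_rot: [0.0, 0.996, -0.094, 0.0]
contact_force: [-0.2, -0.0, -0.2]
gripper_width: 0.501
```

```bash
python3 -c "
from h import *
o=bot.get_obs();print(o['eef_pos'],o['contact_force'],o['t'])
c=cam('scene');t=cam('top')
cv2.imwrite('pics/end.png',np.hstack([cv2.resize(c['pixels'][165:285,262:372],None,fx=5,fy=5,interpolation=2)]))
f=lambda P:((proj(c,P)-[262,165])+.5)*5-.5
print('collar underside/handle top exp',f([[.506,.0345,.085],[.506,.0345,.091],[.506,.0345,.133]]))"
```

```text
[ 0.47303461 -0.14503192  0.22455995] [-0.18996563 -0.03235211 -0.15492296] 26.225
collar underside/handle top exp [[241.87134379 325.39019936]
 [241.75263506 316.70558996]
 [240.89163661 253.71582586]]
```

View pics/end.png

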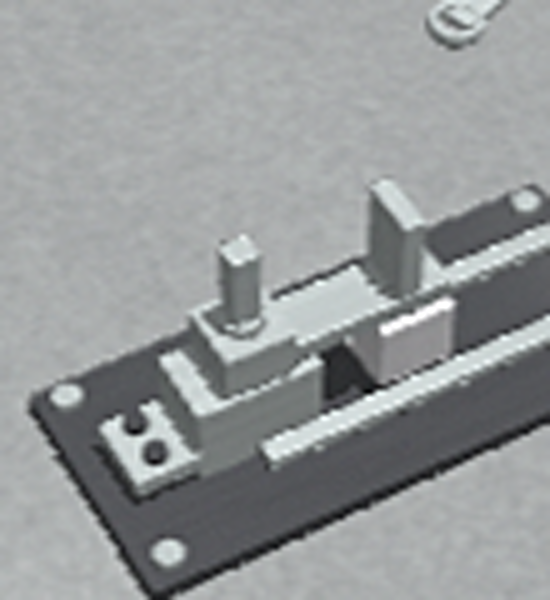

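The pin stands in the knuckle with its collar low, but the handle top reads about 7 px above the prediction. I'll check that with a wireframe before handing in.

```bash
python3 - <<'E'
from h import *
c=cam('scene');s=12;ox,oy,w,h=292,205,32,45
p=cv2.resize(c['pixels'][oy:oy+h,ox:ox+w],None,fx=s,fy=s,interpolation=cv2.INTER_CUBIC);q=p.copy()
th=-.184;R=np.array([[np.cos(th),-np.sin(th)],[np.sin(th),np.cos(th)]])
b=np.array([.5057,.0345])
f=lambda P:(((proj(c,P)-[ox,oy])+.5)*s-.5)
def poly(xy,z,col):
    P=np.c_[xy@R.T+b,np.full(len(xy),z)];cv2.polylines(q,[f(P).round().astype(int)],True,col,1)
sq=np.array([[1,1],[1,-1],[-1,-1],[-1,1.]])
a=np.linspace(0,2*np.pi,40);ci=np.c_[np.cos(a),np.sin(a)]
poly(sq*.018,.085,(255,0,0));poly(ci*.011,.085,(0,0,255));poly(ci*.011,.091,(0,255,255));poly(sq*.007,.091,(0,255,0));poly(sq*.007,.133,(0,255,0))
cv2.imwrite('pics/ov.png',np.hstack([p,q]))
E
```

```text
(no output)
```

View pics/ov.png

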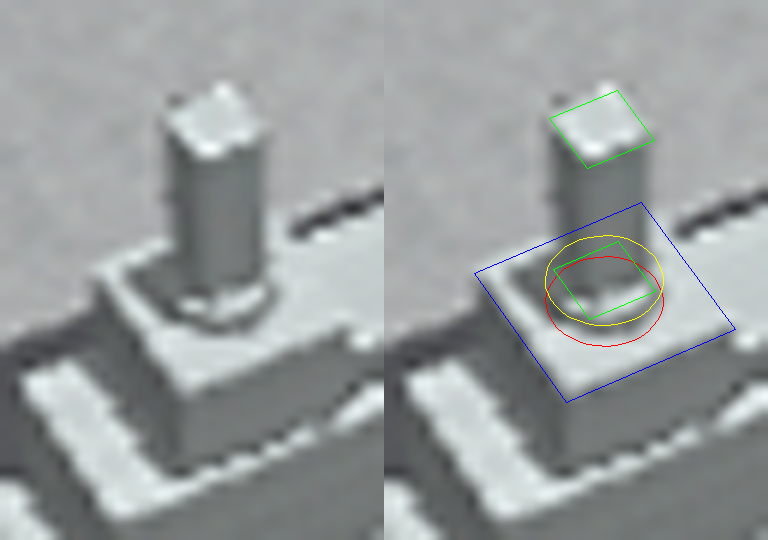

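The knuckle outline sits the same 1 px (about 12 crop px) off as the pin, so this is camera calibration error. Relative to the knuckle, the collar is seated.

```bash
python3 -c "
from h import *
print(bot.hand_in())"
```

```text
the job is handed in; nothing more can be done
None
```

The hinge is joined and the job is handed in at about 26 s; the hand-in gave no verdict.

**What I did**
- I gripped the tab and slid the moving half about 55 mm until its bore stood over the fixed bore. The camera put the two within about 0.5 mm of each other.
- I took the square-handled pin from the rack and lowered it through both knuckles in small steps, moving over with the side force.
- The pin met the plug at the expected height and pushed it down about 15 mm against 7–10 N.
- The push stopped at TCP height 0.1201 m, against the 0.1203 m computed for fully home. The upward force there rose from 10 to 24 N without further travel, and the highest reading was 24.4 N.
- I then let go and moved clear; the wrist reads about 0 N.

**Last checks**
- **Collar:** the closing picture shows it sitting on the knuckle with the pin upright.
- **Disagreement:** pin and knuckle both appear about 1 px (2–3 mm on the knuckle's top) from where the calibration predicts. Because both shift together, I took this as calibration error and not an unseated pin.
- **Not checked:** I did not take a final picture of the other pin and the loose things. The arm passed above them and no unexpected contact force was read.

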